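# Let the crank-up shelf down on its pawl winch

## Robot

A 6-joint arm with a two-finger parallel gripper is mounted at the origin on the work surface. World frame = base frame: x ahead of the robot, y to its left, z up, the work surface at z = 0. Lengths are in m, angles in rad, forces in N, time in s.
With the tool pointing down it reaches from about 0.35 to 0.775 m from the base axis. Payload 7.3 kg.
Tool frame: the origin (TCP) lies between the finger pads; the fingertips stand 8 mm ahead of it and the grasp point (between the pads) lies 11 mm behind it (robot.nose_length is the distance from the TCP to the fingertips, in m); z points along the fingers, y is the line along which they close (so a half turn about z gives the same grasp; the last joint's range is limited). The gripper opens to 92 mm and grips with 3 to 60 N. Pads are 19 mm wide; open, the fingers measure 130 mm over their backs; the gripper's body (75 mm by 190 mm) begins 47 mm behind the grasp point.
Start: joints at [1.095, 0.342, 1.524, -0, 1.275, -0.146], TCP at [0.17, 0.497, 0.235] pointing down, gripper open.
Joint ranges: [-2.53, 2.53], [-0.77, 2.02], [0.04, 2.7], [-1, 4.14], [0.28, 2.66], [-3.11, 3.11]. Speed limits (rad/s): [2.57, 2.57, 3.14, 3.14, 3.14, 3.14].

## Interface

Orientations are given as [roll, pitch, yaw] about the fixed x, y, z axes, in that order (R = Rz(yaw) Ry(pitch) Rx(roll)).
In Python, from cell import robot gives the robot as it stands. The module is installed in compiled form; this text tells all that it offers.
- The arm moves only by the shell command python3 -m jog 'ROWS' [FORCE]. ROWS is JSON, a list that holds one entry, the list of rows, each a list of 5 numbers: the gripper's target within -1 to 1 (fully open at 1, half-way at 0, shut at -1), then the shift along the tool's x, y, z in m, then the turn about the tool's z in rad. A call has 1 to 5 rows; each row is the pose to reach, as a shift and turn from the pose commanded when the call began, along the tool's axes at that moment; what a row does not reach only later rows make up. A row lasts 1/12 s, in which the tool goes at most 41.7 mm and 7.16 degrees, less where a joint would pass 70% of its speed; a pose out of reach is approached as far as the arm can. A call with a gripper value outside its range is refused whole. The fingers move at their own pace and stop on an object; FORCE is the grip in N (left out, the last holds). Time passes only in rows, so rows that repeat a pose let the fingers close. It gives the time, the measured TCP pose, the force, the opening and the grip force at its end, in the units of the state.
- robot.observe(): the state, without advancing time (a new reading comes with each control period).
- robot.read_camera(name): name is "scene" or "top"; returns the picture (384x512x3 uint8, red, green, blue); there is no depth.
- robot.camera_model(name): a dict with "camera_matrix" (3x3 intrinsics, pixels), "dist_coeffs" ([k1, k2, p1, p2, k3] as OpenCV has them; the pictures are not rectified), "position" and "attitude" of the camera in the world. Camera axes: x right, y down, z forward; pixel columns grow to the right and rows downward; lengths in m; the calibration is good to about 2 mm. A picture is of the moment at which its call begins. camera_model takes no time and is no camera call.
- robot.hand_in(): hands the job in; it is judged then, once.
The state is a dict: "time": time; "qpos": joint angles; "qvel": joint speeds; "joint_efforts": joint torques, N m; "tool_pos": TCP position; "tool_rot": TCP orientation; "contact_force": force on the tool from outside, world axes, zero at the start; "torque": the same for the moment, N m; "opening": finger opening in m; "grip_force": force on a finger pad.
Only numpy, scipy, OpenCV 4.12 (cv2) and the standard library are available. Lean on these libraries where they do the work, as an engineer would, in place of code of your own. Each camera call takes 0.05 s, during which the arm holds its last target. There are 200 camera calls.

## Task

Lower the loaded shelf of the small crank-up lift until it rests with its weight on its rubber stop. First throw the pawl's ball-ended weight over to the far side (the load keeps the pawl caught), then take the crank handle, wind up a touch so that the pawl swings out, and let the crank turn back slowly under the load, never letting it run free; feel for the landing, do not force the shelf down onto the stop, then let go. Leave the cutlery and crockery on the table where they are.

Things in the scene. Friction and masses are not known exactly. Their poses are not given: they have to be found in the camera images.
- lift: the fixed lift: grey base plate 200 x 300 x 22 mm, column 50 mm square and 300 mm tall at its origin, ratchet winch on the column's +y side. Origin on the table at the column's centre. Its +x points away from the robot (within about 0.22 rad; 'far side' is +x), +y to the crank, z up. All offsets are along these axes
- crank (a joint): crank angle, rad: grows as the shelf is wound up (25 mm of shelf per rad), 0 at the bottom of its travel, about 2.7 to 3.8 at the start. Turns about a level axis along the lift's y. The handle's direction from that axis, in the lift's x-z plane from +x towards up, is this value minus 0.5 rad: letting down carries it from the robot's side over the top to the far side
- crank_axis (a point): point on the crank's axis abreast of the middle of the handle: 142 mm to +y of the lift's origin, 170 mm up; does not move. The handle stands 55 mm from it. With the pawl out, the load pulls the handle round with about 4 to 9 N
- handle (a point): middle of the crank handle: a black sleeve 24 mm thick, 84 mm long, level along the lift's y, spinning freely on its pin, so it can be pinched from above (fingers closing along the lift's x) and carried round without turning the gripper. The steel crank arm, 9 mm thick, lies 6 mm beyond its inner (-y) end
- pawl (a joint): pawl angle, rad: about 0 while its tip sits in the ratchet wheel (92 mm across, 52 teeth, 0.121 rad apart), about 0.55 when swung right out. While the load bears on it the pawl stays caught; with its weight thrown over it swings out by itself once the crank is wound up by some 0.01 to 0.1 rad
- pawl_pin (a point): centre of the pin on which the pawl and its weight both turn (axis along y): 45 mm to +x and 64 mm to +y of the lift's origin, 253 mm up
- tumbler (a joint): angle, rad, of the pawl's throw-over weight against the pawl: 0 leaning to the robot's side (-x), 0.5 rad off upright, holding the pawl in; 1.2 leaning to the far side, pulling it out. 1 N at the ball moves it; past upright it falls over by itself.
- knob (a point): centre of the throw-over weight's ball: dark steel, 26 mm across, on an 8 mm stalk, 60 mm from the pin; 64 mm to +y of the lift's origin, about 306 mm above the table at the start
- platform: white shelf, 170 x 170 x 10 mm, on the lift's -y side, with crock and beaker fixed on it, 1.2 to 2.1 kg. Origin on the column's centre line, level with its underside; 45 mm up at crank 0. It lands on a rubber stop (12 N/mm) whose height is set anew each time (55 to 85 mm up), unmeasured: the load's pull on the handle fades over some 3 mm of handle travel. Pressing on multiplies by 2.2 there
- mug: white ceramic mug, 80 mm across, 92 mm tall, left of the crank
- fork_a: steel table fork lying flat, about 180 mm long, on the robot's side of the lift
- fork_b: steel table fork lying flat, about 180 mm long, on the far side of the lift
- knife_a: table knife with black handle, lying flat, about 210 mm long
- knife_b: second such table knife
- bowl: blue ceramic bowl, 130 mm across, 55 mm tall
- jar: glass jar with steel cap, 64 mm across, 100 mm tall

How it is judged:
On the way, in this order (a step that is already met when the one before it is completed fails the run):
1. the pawl's weight has been thrown over to the far side while the loaded pawl stays in the teeth (value of joint tumbler above 1 rad and value of joint pawl below 0.2 rad), for 0.2 s.
2. the pawl has swung out with the shelf still held up, within 20 mm of where it was (value of joint pawl above 0.4 rad and distance of platform from where it was at the start of the episode below 0.02 m), for 0.2 s.
At the end, for the whole second after the job is handed in: the shelf is at rest at least 20 mm lower than it began, bearing on its stop with more than 6 N (contact force between platform and anything else above 6 N and distance of platform from where it was at the start of the episode above 0.02 m and linear speed of platform below 0.005 m/s); the robot touches nothing.
It fails at once if the crank runs back faster than 2.5 rad/s (the shelf dropping at over about 60 mm/s) (velocity of joint crank below -2.5 rad/s).
It fails at once if the shelf is forced down: more than 45 N between it and whatever it meets (contact force between platform and anything else above 45 N).
It fails at once if cutlery or crockery on the table shifted by more than 30 mm (distance of any of mug, fork_a, fork_b, knife_a, knife_b, bowl, jar from where it was at the start of the episode above 0.03 m).
It also fails if it takes over 72 s, if anything falls off the work surface, if the arm or the gripper's body presses on something with over 40 N, if the wrist force passes 120 N, or if a joint passes its speed limit or range.

## Working session

There is one attempt and no reset: what is moved stays moved. The work goes in short steps, Python scripts to look and compute and a shell command to move; the robot and the scene stay as the last step left them, time stands still between calls to the robot, and variables do not carry over. Pictures are saved under pics/ and viewed, at most 10 in all, crops included, and the job is handed in when it is done.

```bash
mkdir -p pics
python3 - <<'E'
from cell import robot
import cv2,numpy as np
print({k:np.round(v,3).tolist() for k,v in robot.observe().items()})
for n in("scene","top"):
    cv2.imwrite(f"pics/{n}0.png",robot.read_camera(n)[:,:,::-1]); print(n,robot.camera_model(n))
E
```

```text
{'time': 0.0, 'qpos': [1.095, 0.343, 1.525, -0.0, 1.275, -0.146], 'qvel': [-0.002, -0.002, 0.001, 0.0, 0.001, 0.001], 'joint_efforts': [-0.001, -43.124, -24.422, 0.072, 0.056, -0.0], 'tool_pos': [0.17, 0.496, 0.234], 'tool_rot': [-3.14, -0.0, 2.812], 'contact_force': [-0.163, -1.222, 0.479], 'torque': [0.023, 0.045, -0.002], 'grip_force': 0.0, 'opening': 0.092}
scene {'camera_matrix': array([[409.47947241,   0.        , 255.01611965],
       [  0.        , 409.47947241, 198.21875721],
       [  0.        ,   0.        ,   1.        ]]), 'dist_coeffs': array([-0.07568009,  0.        ,  0.        ,  0.        ,  0.        ]), 'position': array([1.27493976, 0.2674612 , 1.29674156]), 'attitude': array([-2.50664897e+00, -2.04534417e-03,  1.89516182e+00])}
top {'camera_matrix': array([[482.10584422,   0.        , 252.75816733],
       [  0.        , 482.10584422, 189.93164004],
       [  0.        ,   0.        ,   1.        ]]), 'dist_coeffs': array([0.03773262, 0.        , 0.        , 0.        , 0.        ]), 'position': array([0.25343018, 0.02010621, 1.63784526]), 'attitude': array([-2.96365504, -0.01935606, -1.57616502])}
```

View pics/scene0.png

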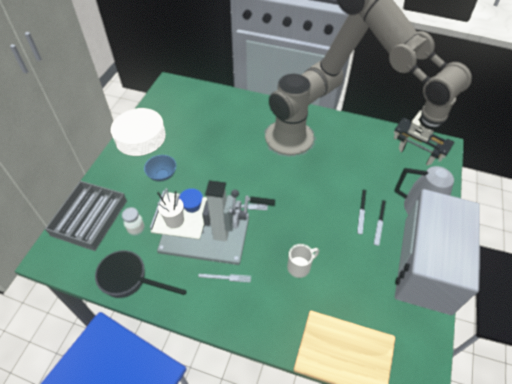

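View pics/top0.png

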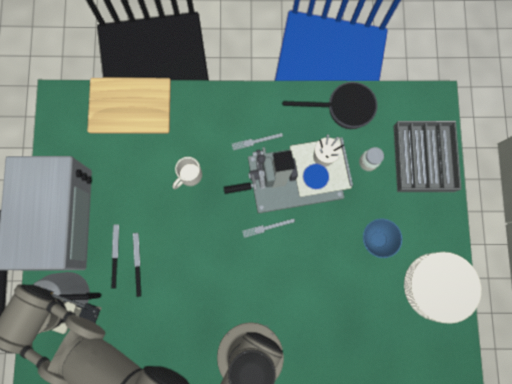

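The scene view shows the lift column at about (215,210), the knob near (235,195) and the black handle near (262,202). In the top view the winch is at about (262,168) and the handle at (238,188). I'll enlarge both.

Run:
```python
import cv2,numpy as np
a=cv2.imread("pics/scene0.png")[165:275,150:300]; b=cv2.imread("pics/top0.png")[125:235,215:365]
f=lambda i:cv2.resize(i,None,fx=5.3,fy=5.3,interpolation=cv2.INTER_CUBIC)
cv2.imwrite("pics/c_s.png",f(a));cv2.imwrite("pics/c_t.png",f(b))
```

```text
(no output)
```

View pics/c_s.png

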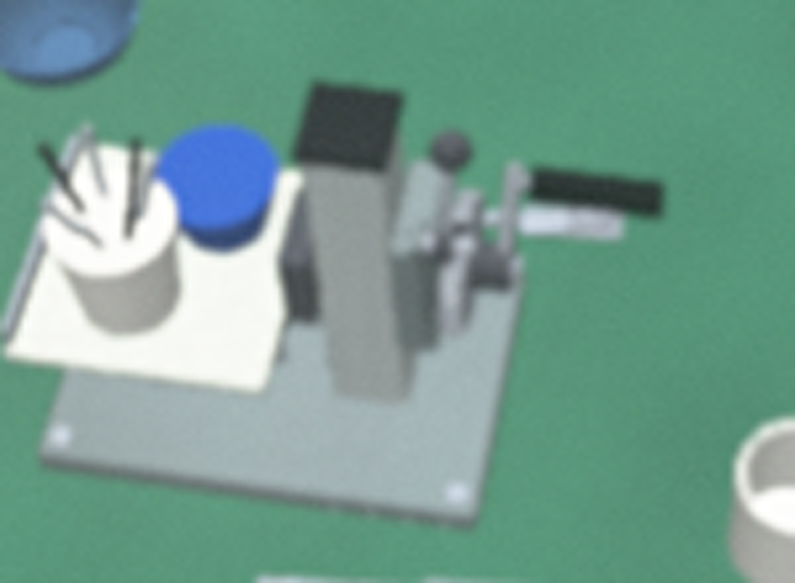

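View pics/c_t.png

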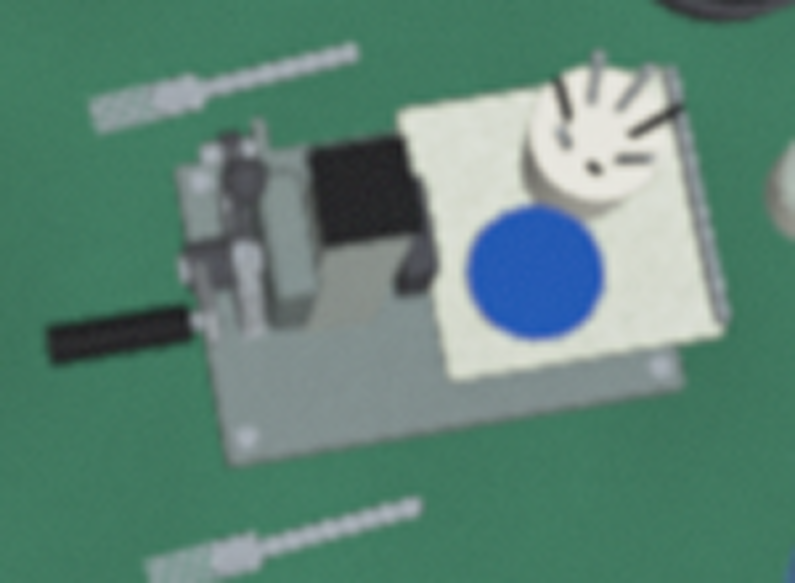

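The crops show these features, given in crop pixels:

| View | Handle | Knob | Column top |
|---|---|---|---|
| Scene | (533,183)–(662,195) | (451,149) | centre (350,128) |
| Top | (50,342)–(190,322) | (242,182) | centre (364,190) |

The base plate edge in the top crop runs (235,465)–(683,385). Next I'll triangulate.

```bash
cat > h.py <<'E'
from cell import robot
import cv2,numpy as np
from scipy.spatial.transform import Rotation as Ro
def ray(n,p):
    m=robot.camera_model(n); u=cv2.undistortPoints(np.array([[p]],float),m["camera_matrix"],m["dist_coeffs"])[0,0]
    return m["position"],Ro.from_euler("xyz",m["attitude"]).apply([*u,1])
def plane(n,p,z):
    o,d=ray(n,p); return o+d*(z-o[2])/d[2]
def tri(ps,pt):
    o,d=ray("scene",ps);q,e=ray("top",pt)
    s=np.linalg.lstsq(np.c_[d,-e],q-o,rcond=None)[0]
    a,b=o+d*s[0],q+e*s[1]; return (a+b)/2,np.linalg.norm(a-b)
E
python3 - <<'E'
from h import *
np.set_printoptions(precision=4,suppress=True)
S=lambda x,y:((x+.5)/5.3-.5+150,(y+.5)/5.3-.5+165)
T=lambda x,y:((x+.5)/5.3-.5+215,(y+.5)/5.3-.5+125)
for n,a,b in[("handle",(598,189),(120,332)),("knob",(451,149),(242,182)),("coltop",(350,128),(364,190))]: print(n,*tri(S(*a),T(*b)))
hi,ho=tri(S(533,183),T(190,322))[0],tri(S(662,195),T(50,342))[0]; print("ends",hi,ho)
A,B,C=[plane("top",T(*p),.022) for p in((235,465),(683,385),(180,170))]
print("plate",A,B,C,np.linalg.norm(A-B),np.linalg.norm(A-C))
y=A-B;print("yaw from y",np.arctan2(-y[0],y[1])); x=C-A;print("yaw from x",np.arctan2(x[1],x[0]))
cs=[plane("top",T(*p),.3) for p in((310,148),(408,137),(422,230),(315,243))];print("col",np.mean(cs,0),cs)
cs=[plane("scene",S(*p),.3) for p in((315,87),(403,95),(385,170),(297,160))];print("colS",np.mean(cs,0))
E
```

```text
handle [0.5176 0.0392 0.2126] 0.0029774753338609105
knob [ 0.5823 -0.0286  0.3057] 0.0003386379958247369
coltop [ 0.5799 -0.0938  0.2957] 0.002508482422038061
ends [ 0.5239 -0.0008  0.2096] [0.5114 0.0786 0.2156]
plate [ 0.467  -0.0332  0.022 ] [ 0.5181 -0.3215  0.022 ] [0.6604 0.0011 0.022 ] 0.29278658356601095 0.1964820707464414
yaw from y 0.1753302809701052
yaw from x 0.1755625150375404
col [ 0.5796 -0.0945  0.3   ] [array([ 0.6026, -0.0658,  0.3   ]), array([ 0.6087, -0.1189,  0.3   ]), array([ 0.5572, -0.1255,  0.3   ]), array([ 0.5501, -0.0679,  0.3   ])]
colS [ 0.5824 -0.0911  0.3   ]
```

```bash
cat >> h.py <<'E'
O=np.array([.581,-.093]);W=.175;RL=np.array([[np.cos(W),-np.sin(W)],[np.sin(W),np.cos(W)]])
def to(x,y,z):  # lift-frame TCP target -> tool-axis shift, turn
    s=robot.observe();R=Ro.from_euler("xyz",s["tool_rot"]);t=np.r_[O+RL@[x,y],z]
    print("loc",np.round([*(RL.T@(s["tool_pos"][:2]-O)),s["tool_pos"][2]],4),"shift",np.round(R.inv().apply(t-s["tool_pos"]),4),"turn",round(s["tool_rot"][2]-np.pi/2-W,3))
E
python3 -m jog '[[[-1,0,0,-0.165,0.12],[-1,0,0,-0.165,0.24],[-1,-0.04,-0.03,-0.165,0.36],[-1,-0.08,-0.06,-0.165,0.48],[-1,-0.12,-0.09,-0.165,0.6]]]' 10
python3 -c "from h import *;to(-.036,.064,.4)"
```

```text
time: 0.52
tool_pos: [0.2253, 0.416, 0.3885]
tool_rot: [3.137, -0.001, 2.209]
contact_force: [1.8, -0.3, -0.2]
opening: 0.0633
grip_force: 0.0
loc [-0.2617  0.5632  0.3885] shift [-0.5474 -0.021  -0.0124] turn 0.463
```

```bash
python3 -m jog '[[[-1,-0.04,0,-0.012,0.12],[-1,-0.08,0,-0.012,0.24],[-1,-0.12,0,-0.012,0.36],[-1,-0.16,0,-0.012,0.46],[-1,-0.2,0,-0.012,0.46]]]' >/dev/null
python3 -c "from h import *;to(-.036,.064,.4)"
```

```text
loc [-0.1718  0.3825  0.3976] shift [-0.3186  0.1356 -0.0025] turn 0.001
```

```bash
python3 -m jog '[[[-1,-0.04,0.017,0,0],[-1,-0.08,0.034,0,0],[-1,-0.12,0.051,0,0],[-1,-0.16,0.068,0,0],[-1,-0.16,0.068,0,0]]]' >/dev/null
python3 -c "from h import *;to(-.036,.064,.4)"
python3 -m jog '[[[-1,-0.04,0.017,0,0],[-1,-0.08,0.034,0,0],[-1,-0.12,0.051,0,0],[-1,-0.158,0.068,0,0],[-1,-0.158,0.068,0,0]]]'
python3 - <<'E'
from h import *;to(-.036,.064,.306)
a=robot.read_camera("scene")[145:255,150:300,::-1];b=robot.read_camera("top")[125:235,215:365,::-1]
cv2.imwrite("pics/k1.png",cv2.resize(np.vstack([a,b]),None,fx=2.7,fy=2.7,interpolation=cv2.INTER_CUBIC))
E
```

```text
loc [-0.1016  0.2196  0.3965] shift [-0.1556  0.0655 -0.0032] turn 0.0
time: 1.77
tool_pos: [0.5379, -0.0375, 0.3955]
tool_rot: [-3.139, 0.001, 1.747]
contact_force: [-0.9, 0.7, -0.6]
opening: 0.0004
grip_force: 0.0
loc [-0.0328  0.0621  0.3955] shift [ 0.0019 -0.003   0.0895] turn 0.001
```

View pics/k1.png

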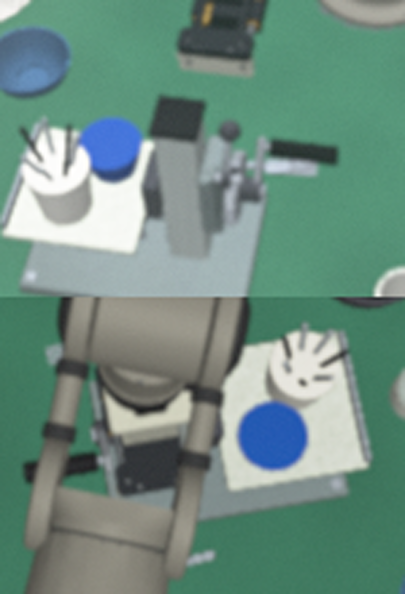

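The knob is at (229,130) in the upper crop, still leaning to the robot's side. The gripper is at about (215,65). I'll project the fingertip into the scene view to check that its pose is consistent.

Run:
```python
from h import *
s=robot.observe();R=Ro.from_euler("xyz",s["tool_rot"]);m=robot.camera_model("scene");C=Ro.from_euler("xyz",m["attitude"])
for q in([0,0,.008],[0,0,-.011],[0,0,-.058],[.0375,.095,-.058],[-.0375,.095,-.058],[.0375,-.095,-.058]):
    p=C.inv().apply(s["tool_pos"]+R.apply(q)-m["position"])[None]
    u=cv2.projectPoints(p,np.zeros(3),np.zeros(3),m["camera_matrix"],m["dist_coeffs"])[0][0,0];print(q,(u-[150,145])*2.7)
```

```text
[0, 0, 0.008] [235.86127539  49.77826763]
[0, 0, -0.011] [235.26045923  38.13849795]
[0, 0, -0.058] [233.71022269   8.0400258 ]
[0.0375, 0.095, -0.058] [254.54003659  81.78763692]
[-0.0375, 0.095, -0.058] [180.09819821  73.32340201]
[0.0375, -0.095, -0.058] [282.62466773 -51.37095667]
```

```bash
python3 -m jog '[[[-1,0.002,-0.003,0.03,0],[-1,0.002,-0.003,0.06,0],[-1,0.002,-0.003,0.09,0],[-1,0.002,-0.003,0.09,0],[-1,0.002,-0.003,0.09,0]]]'
python3 -m jog '[[[-1,0,0.008,0,0],[-1,0,0.016,0,0],[-1,0,0.024,0,0],[-1,0,0.032,0,0],[-1,0,0.032,0,0]]]'
python3 -m jog '[[[-1,0,0.007,0,0],[-1,0,0.014,0,0],[-1,0,0.021,0,0],[-1,0,0.028,0,0],[-1,0,0.028,0,0]]]'
python3 - <<'E'
from h import *;to(0.03,.064,.306)
a=robot.read_camera("scene")[145:255,150:300,::-1]
cv2.imwrite("pics/k2.png",cv2.resize(a,None,fx=4,fy=4,interpolation=cv2.INTER_CUBIC))
E
```

```text
time: 2.28
tool_pos: [0.5313, -0.0297, 0.3076]
tool_rot: [-3.139, -0.001, 1.753]
contact_force: [-0.2, -0.3, 0.8]
opening: 0.0003
grip_force: 0.0
time: 2.7
tool_pos: [0.5648, -0.0259, 0.3131]
tool_rot: [3.137, 0.003, 1.752]
contact_force: [-11.7, -0.8, 23.2]
opening: 0.0006
grip_force: 12.2
time: 3.12
tool_pos: [0.5952, -0.0205, 0.3157]
tool_rot: [3.126, 0.005, 1.752]
contact_force: [-1.2, 0.3, 0.1]
opening: 0.0006
grip_force: 0.1
loc [0.0266 0.0689 0.3157] shift [-0.0049  0.0032  0.0098] turn 0.006
```

View pics/k2.png

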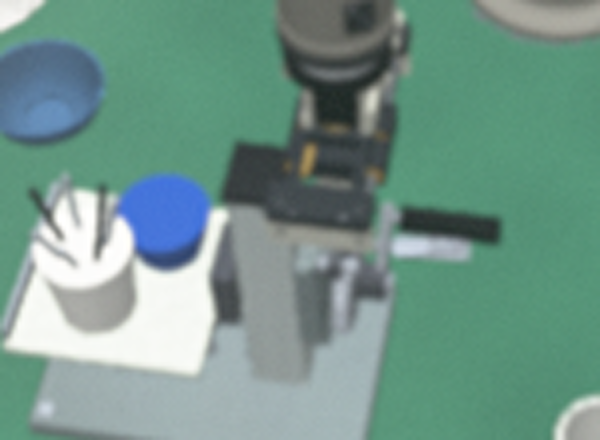

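The gripper body hides the knob. I felt a 26 N bump mid-push, then nothing. I'll lift off and look.

```bash
python3 -m jog '[[[-1,0,0,0,0],[-1,0,0,0,0],[-1,0,0,-0.04,0],[-1,0,0,-0.08,0],[-1,0,0,-0.12,0]]]'
python3 -m jog '[[[-1,0,-0.04,0,0],[-1,0,-0.08,0,0],[-1,0,-0.12,0,0],[-1,0,-0.12,0,0],[-1,0,-0.12,0,0]]]'
python3 - <<'E'
from h import *;to(0.03,.064,.306)
a=robot.read_camera("scene")[145:255,150:300,::-1];b=robot.read_camera("top")[125:235,215:365,::-1]
cv2.imwrite("pics/k3.png",cv2.resize(np.vstack([a,b]),None,fx=2.7,fy=2.7,interpolation=cv2.INTER_CUBIC))
E
```

```text
time: 3.58
tool_pos: [0.591, -0.0205, 0.4278]
tool_rot: [-3.138, -0.001, 1.752]
contact_force: [1.4, -0.3, 0.0]
opening: 0.0005
grip_force: 0.0
time: 4.0
tool_pos: [0.4719, -0.0423, 0.4279]
tool_rot: [-3.141, -0.0, 1.751]
contact_force: [1.0, -0.1, -0.2]
opening: 0.0005
grip_force: 0.0
loc [-0.0986  0.0689  0.4279] shift [-0.0055  0.1286  0.1218] turn 0.005
```

View pics/k3.png

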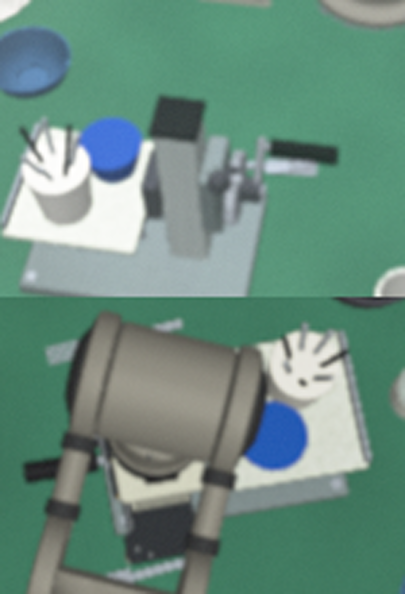

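The knob has moved from (229,130) to about (216,182), so it was thrown over to the far side. The handle has not moved. I'll check the knob by casting a ray and get the shifts for the handle.

Run:
```python
from h import *
p=plane("scene",(216/2.7+150,182/2.7+145),.299);print("knob loc",RL.T@(p[:2]-O),"expect .084,.064")
to(-.040,.145,.32)
a=2.32; print("handle z",.17+.055*np.sin(a),"x",.055*np.cos(a))
```

```text
knob loc [0.08146799 0.06150794] expect .084,.064
loc [-0.0966  0.0686  0.4275] shift [0.0761 0.057  0.1075] turn 0.006
handle z 0.21027272942166383 x -0.03745807342789339
```

```bash
python3 -m jog '[[[1,0.038,0.029,0,0.006],[1,0.076,0.057,0.03,0.006],[1,0.076,0.057,0.06,0.006],[1,0.076,0.057,0.09,0.006],[1,0.076,0.057,0.105,0.006]]]'
python3 -m jog '[[[1,0,0,0,0],[1,0,0,0,0],[1,0,0,0.01,0],[1,0,0,0.02,0],[1,0,0,0.03,0]]]'
python3 -c "from h import *;to(-.039,.144,.2)"
```

```text
time: 4.52
tool_pos: [0.5158, 0.0445, 0.3172]
tool_rot: [-3.134, -0.002, 1.749]
contact_force: [-0.3, 0.9, -1.3]
opening: 0.0295
grip_force: 0.0
time: 4.93
tool_pos: [0.5174, 0.0426, 0.2943]
tool_rot: [3.138, 0.001, 1.745]
contact_force: [-0.6, -0.4, -0.3]
opening: 0.0626
grip_force: 0.0
loc [-0.0391  0.1446  0.2943] shift [-0.0005 -0.0003  0.0943] turn -0.0
```

```bash
python3 -m jog '[[[1,0,0,0.01,0],[1,0,0,0.02,0],[1,0,0,0.03,0],[1,0,0,0.04,0],[1,0,0,0.05,0]]]'
python3 -m jog '[[[1,0,0,0.02,0],[1,0,0,0.035,0],[1,0,0,0.04,0],[1,0,0,0.04,0],[1,0,0,0.04,0]]]'
python3 -c "from h import *;to(-.039,.144,.2)"
python3 -m jog '[[[-0.3,0,0,0,0],[-0.6,0,0,0,0],[-1,0,0,0,0],[-1,0,0,0,0],[-1,0,0,0,0]]]' 30
python3 -m jog '[[[-1,0,0,0,0],[-1,0,0,0,0],[-1,0,0,0,0],[-1,0,0,0,0],[-1,0,0,0,0]]]'
python3 -c "from h import *;to(-.039,.144,.2)"
```

```text
time: 5.35
tool_pos: [0.5166, 0.0427, 0.2427]
tool_rot: [3.14, 0.0, 1.746]
contact_force: [0.1, 0.1, -0.9]
opening: 0.0911
grip_force: 0.0
time: 5.77
tool_pos: [0.5162, 0.0428, 0.2031]
tool_rot: [3.141, 0.0, 1.746]
contact_force: [-0.5, -0.2, -0.0]
opening: 0.0915
grip_force: 0.0
loc [-0.0402  0.145   0.2031] shift [-0.001   0.0012  0.0031] turn -0.0
time: 6.18
tool_pos: [0.5159, 0.0428, 0.203]
tool_rot: [3.141, 0.0, 1.746]
contact_force: [-0.4, 0.3, -0.7]
opening: 0.0628
grip_force: 0.0
time: 6.6
tool_pos: [0.5157, 0.0429, 0.2026]
tool_rot: [-3.142, -0.0, 1.746]
contact_force: [-0.0, 0.7, -0.4]
opening: 0.0299
grip_force: 0.0
loc [-0.0406  0.1451  0.2026] shift [-0.0011  0.0016  0.0026] turn 0.0
```

```bash
python3 -m jog '[[[-1,0,0,0.002,0],[-1,0,0,0.002,0],[-1,0,0,0.002,0],[-1,0,0,0.002,0],[-1,0,0,0.002,0]]]'
python3 -c "from h import *;to(-.039,.144,.2)"
```

```text
time: 7.02
tool_pos: [0.5161, 0.0429, 0.2008]
tool_rot: [3.141, 0.0, 1.746]
contact_force: [2.1, 1.0, 2.7]
opening: 0.0235
grip_force: 30.0
loc [-0.0403  0.1451  0.2008] shift [-0.0011  0.0013  0.0008] turn -0.0
```

```bash
python3 - <<'E'
from h import *
cv2.imwrite("pics/w0.png",robot.read_camera("scene")[:,:,::-1])
E
python3 -m jog '[[[-1,0,-0.001,0.001,0],[-1,0,-0.002,0.002,0],[-1,0,-0.003,0.003,0],[-1,0,-0.004,0.004,0],[-1,0,-0.005,0.005,0]]]'
python3 -m jog '[[[-1,0,-0.001,0.001,0],[-1,0,-0.002,0.002,0],[-1,0,-0.002,0.002,0],[-1,0,-0.002,0.002,0],[-1,0,-0.002,0.002,0]]]'
python3 - <<'E'
from h import *
to(-.039,.144,.2)
a=robot.read_camera("scene")[:,:,::-1];cv2.imwrite("pics/w1.png",a)
b=cv2.imread("pics/w0.png")
cv2.imwrite("pics/w.png",cv2.resize(np.vstack([b[165:245,180:290],a[165:245,180:290]]),None,fx=3.7,fy=3.7,interpolation=cv2.INTER_CUBIC))
E
```

```text
time: 7.48
tool_pos: [0.5129, 0.0423, 0.1972]
tool_rot: [3.135, 0.0, 1.746]
contact_force: [5.2, 2.5, 7.4]
opening: 0.0229
grip_force: 30.0
time: 7.9
tool_pos: [0.5111, 0.042, 0.1949]
tool_rot: [3.135, 0.0, 1.746]
contact_force: [6.0, 3.0, 5.3]
opening: 0.0232
grip_force: 30.0
loc [-0.0453  0.1451  0.1949] shift [-0.0011  0.0064 -0.005 ] turn -0.0
```

View pics/w.png

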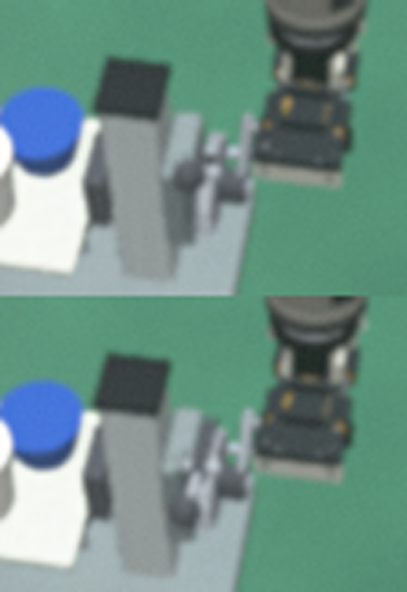

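The knob has dropped from (188,177) to (182,208), and the pawl arm has swung with it, so the pawl is out. The load is now on the gripper, with about 8 N along the tangent. Next I'll let it down along the arc.

```bash
cat >> h.py <<'E'
def arc(th,step,n=5):
    s=robot.observe();l=RL.T@(s["tool_pos"][:2]-O);f=s["contact_force"];fx=RL.T@f[:2]
    t=np.array([-np.sin(th),np.cos(th)]);r=np.array([np.cos(th),np.sin(th)]);v=np.array([fx[0],f[2]])
    print("loc",np.round([*l,s["tool_pos"][2]],4),"th_meas %.3f"%np.arctan2(s["tool_pos"][2]-.159-.001,l[0]+.001),"Ftan %.1f Frad %.1f"%(v@t,v@r),"op",round(s["opening"],4))
    P=lambda a:.055*np.array([np.cos(a),-np.sin(a)])
    print("rows",[(round(th-step*i,2),*np.round(P(th-step*i)-P(th),4)) for i in range(1,n+1)])
E
python3 -c "
from h import *
for k in range(5):arc(2.47-.25*k,.05)" | grep -v xx
```

```text
loc [-0.0454  0.1451  0.1949] th_meas 2.475 Ftan -8.0 Frad -2.8 op 0.0231
rows [(2.42, np.float64(0.0018), np.float64(-0.0021)), (2.37, np.float64(0.0036), np.float64(-0.0041)), (2.32, np.float64(0.0056), np.float64(-0.006)), (2.27, np.float64(0.0077), np.float64(-0.0079)), (2.22, np.float64(0.0098), np.float64(-0.0096))]
loc [-0.0454  0.1451  0.1949] th_meas 2.475 Ftan -8.5 Frad -0.7 op 0.0231
rows [(2.17, np.float64(0.0022), np.float64(-0.0016)), (2.12, np.float64(0.0045), np.float64(-0.0031)), (2.07, np.float64(0.0069), np.float64(-0.0045)), (2.02, np.float64(0.0094), np.float64(-0.0057)), (1.97, np.float64(0.0119), np.float64(-0.0069))]
loc [-0.0454  0.1451  0.1949] th_meas 2.475 Ftan -8.4 Frad 1.4 op 0.0231
rows [(1.92, np.float64(0.0026), np.float64(-0.001)), (1.87, np.float64(0.0052), np.float64(-0.0019)), (1.82, np.float64(0.0078), np.float64(-0.0026)), (1.77, np.float64(0.0105), np.float64(-0.0032)), (1.72, np.float64(0.0132), np.float64(-0.0037))]
loc [-0.0454  0.1451  0.1949] th_meas 2.475 Ftan -7.8 Frad 3.4 op 0.0231
rows [(1.67, np.float64(0.0027), np.float64(-0.0003)), (1.62, np.float64(0.0055), np.float64(-0.0005)), (1.57, np.float64(0.0082), np.float64(-0.0006)), (1.52, np.float64(0.011), np.float64(-0.0005)), (1.47, np.float64(0.0137), np.float64(-0.0003))]
loc [-0.0454  0.1451  0.1949] th_meas 2.475 Ftan -6.7 Frad 5.2 op 0.0231
rows [(1.42, np.float64(0.0027), np.float64(0.0003)), (1.37, np.float64(0.0054), np.float64(0.0008)), (1.32, np.float64(0.0081), np.float64(0.0014)), (1.27, np.float64(0.0108), np.float64(0.0022)), (1.22, np.float64(0.0134), np.float64(0.0031))]
```

```bash
python3 -m jog '[[[-1,0,0.0018,-0.0021,0],[-1,0,0.0036,-0.0041,0],[-1,0,0.0056,-0.006,0],[-1,0,0.0077,-0.0079,0],[-1,0,0.0098,-0.0096,0]]]' >/dev/null; python3 -c "from h import *;arc(2.22,.05)"
python3 -m jog '[[[-1,0,0.0022,-0.0016,0],[-1,0,0.0045,-0.0031,0],[-1,0,0.0069,-0.0045,0],[-1,0,0.0094,-0.0057,0],[-1,0,0.0119,-0.0069,0]]]' >/dev/null; python3 -c "from h import *;arc(1.97,.05)"
```

```text
loc [-0.037   0.1451  0.2039] th_meas 2.258 Ftan -5.8 Frad 1.4 op 0.0232
rows [(2.17, np.float64(0.0022), np.float64(-0.0016)), (2.12, np.float64(0.0045), np.float64(-0.0031)), (2.07, np.float64(0.0069), np.float64(-0.0045)), (2.02, np.float64(0.0094), np.float64(-0.0057)), (1.97, np.float64(0.0119), np.float64(-0.0069))]
loc [-0.0257  0.145   0.2113] th_meas 2.019 Ftan -5.8 Frad 9.7 op 0.0231
rows [(1.92, np.float64(0.0026), np.float64(-0.001)), (1.87, np.float64(0.0052), np.float64(-0.0019)), (1.82, np.float64(0.0078), np.float64(-0.0026)), (1.77, np.float64(0.0105), np.float64(-0.0032)), (1.72, np.float64(0.0132), np.float64(-0.0037))]
```

```bash
python3 -m jog '[[[-1,0,0.0026,-0.0015,0],[-1,0,0.0052,-0.003,0],[-1,0,0.0078,-0.0038,0],[-1,0,0.0105,-0.0045,0],[-1,0,0.0132,-0.005,0]]]' >/dev/null; python3 -c "from h import *;arc(1.72,.05)"
python3 -m jog '[[[-1,0,0.0027,-0.0003,0],[-1,0,0.0055,-0.0005,0],[-1,0,0.0082,-0.0006,0],[-1,0,0.011,-0.0005,0],[-1,0,0.0137,-0.0003,0]]]' >/dev/null; python3 -c "from h import *;arc(1.47,.05)"
```

```text
loc [-0.0117  0.1449  0.2161] th_meas 1.759 Ftan -5.9 Frad 7.3 op 0.0232
rows [(1.67, np.float64(0.0027), np.float64(-0.0003)), (1.62, np.float64(0.0055), np.float64(-0.0005)), (1.57, np.float64(0.0082), np.float64(-0.0006)), (1.52, np.float64(0.011), np.float64(-0.0005)), (1.47, np.float64(0.0137), np.float64(-0.0003))]
loc [0.003  0.1449 0.217 ] th_meas 1.501 Ftan -6.2 Frad 9.6 op 0.0233
rows [(1.42, np.float64(0.0027), np.float64(0.0003)), (1.37, np.float64(0.0054), np.float64(0.0008)), (1.32, np.float64(0.0081), np.float64(0.0014)), (1.27, np.float64(0.0108), np.float64(0.0022)), (1.22, np.float64(0.0134), np.float64(0.0031))]
```

```bash
python3 -m jog '[[[-1,0,0.0027,-0.0004,0],[-1,0,0.0056,-0.0004,0],[-1,0,0.0084,0.0002,0],[-1,0,0.0111,0.001,0],[-1,0,0.0137,0.0019,0]]]' >/dev/null; python3 -c "from h import *;arc(1.22,.03)"
```

```text
loc [0.0166 0.1448 0.2143] th_meas 1.257 Ftan -6.5 Frad 6.8 op 0.0234
rows [(1.19, np.float64(0.0015), np.float64(0.0006)), (1.16, np.float64(0.0031), np.float64(0.0012)), (1.13, np.float64(0.0046), np.float64(0.0019)), (1.1, np.float64(0.006), np.float64(0.0026)), (1.07, np.float64(0.0075), np.float64(0.0034))]
```

```bash
cat > check.py <<'E'
from h import *
import sys
F=[];s=robot.observe();l=RL.T@(s["tool_pos"][:2]-O);th=np.arctan2(s["tool_pos"][2]-.160,l[0]+.001)
f=s["contact_force"];v=np.array([(RL.T@f[:2])[0],f[2]])
ft=v@[-np.sin(th),np.cos(th)];print("%.1f x%.4f z%.4f th%.3f Ft%.1f Fr%.1f"%(s["time"],l[0],s["tool_pos"][2],th,ft,v@[np.cos(th),np.sin(th)]))
sys.exit(ft>-4)
E
c(){ python3 check.py; }
python3 -m jog '[[[-1,0,0.0009,0.0003,0],[-1,0,0.0019,0.0007,0],[-1,0,0.0028,0.001,0],[-1,0,0.0028,0.001,0]]]' >/dev/null && c &&
python3 -m jog '[[[-1,0,0.0009,0.0004,0],[-1,0,0.0018,0.0008,0],[-1,0,0.0028,0.0012,0],[-1,0,0.0028,0.0012,0]]]' >/dev/null && c &&
python3 -m jog '[[[-1,0,0.0009,0.0005,0],[-1,0,0.0018,0.0009,0],[-1,0,0.0027,0.0014,0],[-1,0,0.0027,0.0014,0]]]' >/dev/null && c &&
python3 -m jog '[[[-1,0,0.0009,0.0005,0],[-1,0,0.0018,0.001,0],[-1,0,0.0026,0.0015,0],[-1,0,0.0026,0.0015,0]]]' >/dev/null && c &&
python3 -m jog '[[[-1,0,0.0008,0.0006,0],[-1,0,0.0017,0.0011,0],[-1,0,0.0025,0.0017,0],[-1,0,0.0025,0.0017,0]]]' >/dev/null && c
```

```text
10.4 x0.0198 z0.2131 th1.198 Ft-8.3 Fr7.5False
```

```bash
sed -i 's/sys.exit(ft>-4)/sys.exit(int(ft>-4))/' check.py
c(){ python3 check.py; }
python3 -m jog '[[[-1,0,0.0009,0.0004,0],[-1,0,0.0018,0.0008,0],[-1,0,0.0028,0.0012,0],[-1,0,0.0028,0.0012,0]]]' >/dev/null && c &&
python3 -m jog '[[[-1,0,0.0009,0.0005,0],[-1,0,0.0018,0.0009,0],[-1,0,0.0027,0.0014,0],[-1,0,0.0027,0.0014,0]]]' >/dev/null && c &&
python3 -m jog '[[[-1,0,0.0009,0.0005,0],[-1,0,0.0018,0.001,0],[-1,0,0.0026,0.0015,0],[-1,0,0.0026,0.0015,0]]]' >/dev/null && c &&
python3 -m jog '[[[-1,0,0.0008,0.0006,0],[-1,0,0.0017,0.0011,0],[-1,0,0.0025,0.0017,0],[-1,0,0.0025,0.0017,0]]]' >/dev/null && c
```

```text
10.7 x0.0225 z0.2119 th1.145 Ft-8.6 Fr7.4
11.0 x0.0253 z0.2105 th1.090 Ft-9.6 Fr7.8
11.4 x0.0279 z0.2090 th1.038 Ft-8.0 Fr7.6
11.7 x0.0298 z0.2077 th0.997 Ft-2.8 Fr9.4
```

```bash
for i in 1 2 3; do python3 -m jog '[[[-1,0,0,0,0]]]' >/dev/null; python3 check.py; done
```

```text
11.8 x0.0298 z0.2077 th0.997 Ft-3.3 Fr8.4
11.9 x0.0298 z0.2077 th0.998 Ft-3.3 Fr9.3
11.9 x0.0298 z0.2077 th0.998 Ft-4.2 Fr9.9
```

```bash
python3 -m jog '[[[-1,0,0.0004,0.0003,0],[-1,0,0.0008,0.0006,0],[-1,0,0.0008,0.0006,0],[-1,0,0.0008,0.0006,0]]]' >/dev/null; python3 check.py
python3 -m jog '[[[-1,0,0.0004,0.0003,0],[-1,0,0.0004,0.0003,0],[-1,0,0.0004,0.0003,0],[-1,0,0.0004,0.0003,0]]]' >/dev/null; python3 check.py
```

```text
12.3 x0.0303 z0.2073 th0.986 Ft-1.2 Fr9.1
12.6 x0.0306 z0.2071 th0.979 Ft0.4 Fr9.1
```

```bash
python3 -m jog '[[[-0.35,0,0,0,0],[-0.2,0,0,0,0],[0,0,0,0,0],[0.2,0,0,0,0],[0.3,0,0,0,0]]]'
python3 -m jog '[[[0.3,0,0,0,0],[0.3,0,0,0,0],[0.3,0,0,0,0],[0.3,0,0,-0.01,0],[0.3,0,0,-0.02,0]]]'
python3 -m jog '[[[0.3,0,0,-0.03,0],[0.3,0,0,-0.06,0],[0.3,0,0,-0.1,0],[0.3,0,0,-0.12,0],[0.3,0,0,-0.12,0]]]'
python3 -m jog '[[[0.3,0,-0.04,0,0],[0.3,0,-0.08,0,0],[0.3,0,-0.12,0,0],[0.3,0,-0.12,0,0],[0.3,0,-0.12,0,0]]]'
python3 - <<'E'
from h import *
cv2.imwrite("pics/e.png",cv2.resize(robot.read_camera("scene")[145:275,150:320,::-1],None,fx=4,fy=4,interpolation=cv2.INTER_CUBIC))
E
```

```text
time: 13.03
tool_pos: [0.5839, 0.055, 0.2051]
tool_rot: [-3.139, -0.0, 1.746]
contact_force: [-0.1, 0.4, 0.1]
opening: 0.0522
grip_force: 0.0
time: 13.45
tool_pos: [0.5843, 0.055, 0.2262]
tool_rot: [-3.14, -0.0, 1.746]
contact_force: [0.0, 0.4, 0.1]
opening: 0.0596
grip_force: 0.0
time: 13.87
tool_pos: [0.5861, 0.055, 0.3532]
tool_rot: [3.13, 0.002, 1.746]
contact_force: [1.1, -0.0, -1.2]
opening: 0.0596
grip_force: 0.0
time: 14.28
tool_pos: [0.4648, 0.0341, 0.3468]
tool_rot: [3.14, 0.0, 1.745]
contact_force: [0.7, 0.0, -0.1]
opening: 0.06
grip_force: 0.0
```

View pics/e.png

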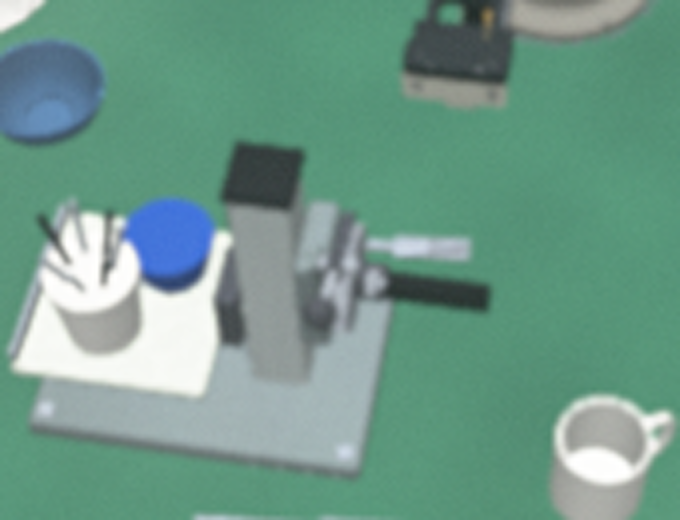

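The arm is clear. The shelf is lower, with the handle centre at (438,292) on the far side, and the mug and fork are undisturbed. I'll check that the handle stayed where I released it, then hand in.

Run:
```python
from h import *
o,d=ray("scene",(438/4+150,292/4+145)); o2=RL.T@(o[:2]-O);d2=RL.T@d[:2]; k=(.142-o2[1])/d2[1]
for z in(.205,.212,.216,.22):
    k=(z-o[2])/d[2];p=o2+d2*k;print(z,p,np.hypot(p[0],z-.17),np.arctan2(z-.17,p[0]))
print(robot.hand_in())
```

```text
0.205 [0.02597461 0.1425272 ] 0.04358532210862545 0.9323499903915641
0.212 [0.03059189 0.14311457] 0.051960213457061484 0.9412772820882583
0.216 [0.03323034 0.14345021] 0.056747293677396934 0.9451953514915854
0.22 [0.03586878 0.14378585] 0.06153510949378984 0.9485037647653088
the job is handed in; nothing more can be done
None
```

The job is handed in, with no verdict shown: by my measurements the shelf came down about 34 mm onto its stop. The load's pull on the handle had faded to about 0 N, the gripper let go and is clear, and the mug, bowl and far-side handle in my last view looked undisturbed.

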